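# Read a pump vessel's air charge with a stick gauge

### The arm

A 6-joint arm with a two-finger parallel gripper is mounted at the origin on the work surface. World frame = base frame: x ahead of the robot, y to its left, z up, the work surface at z = 0. Lengths are in m, angles in rad, forces in N, time in s.
With the tool pointing down it reaches from about 0.35 to 0.85 m from the base axis. Payload 8.1 kg.
Tool frame: the origin (TCP) lies midway between the tips of the shut fingers; the grasp point (between the pads) lies manip.grasp_offset behind it (manip.grasp_offset is the distance from the TCP to the grasp point, in m); x points along the fingers, z is the direction in which the jaws open and shut, and the axes are right-handed (so a half turn about x gives the same grasp; the last joint's range is limited). The gripper opens to 93 mm and grips with 3 to 60 N. Pads are 15 mm wide; open, the fingers measure 128 mm over their backs; the gripper's body (75 mm by 188 mm) begins 65 mm behind the grasp point.
Start: joints at [1.236, 0.13, 1.488, -0, 1.523, -0.085], TCP at [0.148, 0.581, 0.219] pointing down, gripper open.
Joint ranges: [-2.96, 2.96], [-0.89, 2.26], [0.02, 2.5], [-1.34, 4.48], [0, 2.73], [-2.66, 2.66]. Speed limits (rad/s): [2.39, 2.39, 2.79, 3.14, 3.14, 3.14].

### API

Orientations are given as a unit quaternion [w, x, y, z].
In Python, from workcell import manip gives the robot as it stands.
- The arm moves only by the tool servo_tool, never from a script. Its arguments are lists of equal length, an entry for each row: "jaw": the finger opening in mm, from 0 to 93; "offset": the shift along the world's x, y, z in mm, a list of three; "twist": the turn, a rotation vector about the world's x, y, z in degrees, a list of three. A call has 1 to 8 rows; each row is the pose to reach, as a shift and turn from the pose commanded when the call began; what a row does not reach only later rows make up. A row lasts 1/8 s, in which the tool goes at most 62.5 mm and 10.7 degrees, less where a joint would pass 70% of its speed; a pose out of reach is approached as far as the arm can. A call with a gripper value outside its range is refused whole. The fingers move at their own pace and stop on an object; "force" is the grip in N (left out, the last holds). Time passes only in rows, so rows that repeat a pose let the fingers close. It gives the time, the measured TCP pose, the force and the opening at its end, in the units of the state.
- manip.read_state(): the state, without advancing time (a new reading comes with each control period).
- manip.grab_frame(name): name is "scene" or "top" or "wrist"; returns the picture (480x640x3 uint8, red, green, blue); there is no depth.
- manip.camera_info(name): a dict with "K" (3x3 intrinsics, pixels), "D" ([k1, k2, p1, p2, k3] as OpenCV has them; the pictures are not rectified), "R" (3x3) and "t" (3): a world point X has camera coordinates R X + t. Camera axes: x right, y down, z forward; pixel columns grow to the right and rows downward; lengths in m; the calibration is good to about 2 mm. A picture is of the moment at which its call begins: read the wrist's pose just before it. camera_info takes no time and is no camera call; for the wrist camera it gives the pose at the moment of the call.
- manip.sign_off(): hands the job in, once; it reports no verdict.
The state is a dict: "time_s": time; "q": joint angles; "qd": joint speeds; "effort": joint torques, N m; "eef_pos": TCP position; "tool_rot": TCP orientation; "force": force on the tool from outside, world axes, zero at the start; "moment": the same for the moment, N m; "grip_width": finger opening in m.
Only numpy, scipy, OpenCV 4.12 (cv2) and the standard library are available. Lean on these libraries where they do the work, as an engineer would, in place of code of your own. Each camera call takes 0.05 s, during which the arm holds its last target.

### The job

Check the air charge of the coffee machine's white pump vessel: take the stick gauge out of the service tray, press its chuck straight down onto the vessel's brass valve stem until the rubber seal sits firmly on the rim, and keep it pressed there for a good second so that the pressure drives the white bar out; a firm push of about 13 N is right, and more than 20 N would strain the valve. Then stand the gauge back in its place in the tray with the bar left out as it reads, and let go. Do not touch the bar or the vessel with the gripper, and leave everything else on the counter where it is.

Things in the scene. Friction and masses are not known exactly. Their poses are not given: they have to be found in the camera images.
- gauge_head (a point): Stick gauge (loose, 0.17 kg): centre of its red grip block, 24 x 16 x 39 mm (gauge x, y, z); grip the faces 16 mm apart, normal to y. z is up, away from the chuck; x along the barrel. Below the block: brass shoulder disc, 24 mm wide, 5 mm thick, then the hollow brass chuck, 17 mm wide. Steel barrel, 14 mm thick, from x = 12 to 112 mm, its axis 2.5 mm below this point
- gauge_mouth (a point): Centre of the chuck's open mouth, the gauge's lowest point, 42.5 mm below gauge_head, same axes. The mouth is 23 mm wide outside; its funnel is 18 mm wide inside and narrows over 6 mm to an 11 mm bore. A plunger waits 11 mm up the bore, the seal 16 mm up
- gauge_seal: Black rubber seal in the chuck, 10 mm wide; origin at its lower face, 16 mm above the mouth. On the valve the plunger gives way first, at 4 to 7 N (by pressure), over 5 mm; then the seal meets the stem's rim: 2 N at once, then 5 N per mm up to 3 mm. Seated and tight once the seal alone bears with 3.5 N: a total push of 11 to 16 N does it at any pressure; over 20 N strains the valve
- gauge_bar (a joint): How far (m) the white square indicator bar (6 mm, with tick marks) stands out of the far (+x) end of the barrel beyond its home position: 0 to 0.004 at the start, 0.015 to 0.040 after a proper reading (10 mm a bar). Friction holds it, so it keeps the reading off the valve
- valve_nut (a point): On the axis of the white vessel's upright valve, at the top of the steel nut on its dome, 145 mm above the counter; z up. The brass stem, 8 mm thick, stands 20 to 30 mm out of the nut: its length differs from vessel to vessel and is not given; it must be found by feel
- vessel: The pump vessel: white steel shell 100 mm wide with a steel band round it, bolted to the counter (fixed); origin at the centre of its foot, z up
- socket (a point): Grey service tray (fixed): centre of the floor of its square socket, 6 mm above the counter. With the gauge put away gauge_mouth stands here, axes alike. Socket 31 mm square, 12 mm deep. At x = 56 to 108 mm is the barrel's saddle, a trough along x 20 mm wide, floor 33 mm and sides 46 mm above this point. Elsewhere the tray's top is 12 mm above this point
- dust_cap: Bystander: the valve's black plastic dust cap, 13 mm across, 13 mm tall, loose in a pocket of the tray; origin under it
- mug: Bystander: blue mug, 82 mm across, 95 mm tall; origin under its foot
- soap: Bystander: orange bottle of washing-up soap, 60 mm across, 160 mm tall; origin under its foot
- cups: Bystander: stack of paper cups, 80 mm across, 150 mm tall; origin under its foot
- sugar: Bystander: glass sugar jar with a steel lid, 72 mm across, 110 mm tall; origin under its foot
- driver: Bystander: screwdriver with a green handle, 190 mm long, lying; origin at mid-length on the counter
- spanner: Bystander: steel spanner, 160 mm long, lying flat; origin at mid-length on the counter
- saucer: Bystander: white saucer, 140 mm across, 16 mm tall; origin under its foot
- filter: Bystander: water-filter housing, white bowl with a blue head, 92 mm across, 138 mm tall, fixed to the counter; origin under its foot. It looks a little like the vessel and may stand on either side of it
Things that resemble listed ones, but are neither listed nor needed, are in the scene too. Of the things that look like the part that bears gauge_head, the middle-sized one is meant.

How it is judged:
By the outcome, as a careful person would: the job done as asked, in the order asked, and still so for the second after the job is handed in, with the robot touching nothing.
It also fails if it takes over 58 s, if anything falls off the work surface, if the arm or the gripper's body presses on something with over 40 N, if the wrist force passes 120 N, or if a joint passes its speed limit or range.

## Working session

There is one attempt and no reset: what is moved stays moved. The work goes in short steps, Python scripts to look and compute and a tool call to move; the robot and the scene stay as the last step left them, time stands still between calls to the robot, and variables do not carry over. Pictures are saved under pics/ and viewed, and the job is handed in when it is done.

Besides the shell and the picture viewer there is one more tool, called after "Request:" as a command line: name --argument value ..., lists and objects as JSON in quotes. servo_tool: Moves the arm, as the interface text tells. Its arguments: {"type":"object","properties":{"jaw":{"type":"array"},"offset":{"type":"array"},"twist":{"type":"array"},"force":{"type":"number"}},"required":["jaw","offset","twist"]}

```bash
mkdir -p pics; ls
python3 - <<'E'
from workcell import manip
import cv2
print(manip.read_state()); print(manip.grasp_offset)
for n in ["scene","top","wrist"]:
    i=manip.camera_info(n); print(n,i)
    cv2.imwrite(f"pics/{n}0.png",manip.grab_frame(n)[:,:,::-1])
E
```

```text
pics
{'time_s': 0.0, 'q': array([ 1.23558626e+00,  1.31130231e-01,  1.48929532e+00,  8.35910730e-06,
        1.52302205e+00, -8.54248420e-02]), 'qd': array([ 0.00148714,  0.00155833, -0.00029784,  0.00126948, -0.00161699,
        0.00050289]), 'effort': array([-1.96133937e-03, -5.59849226e+01, -4.91739786e+01,  7.64376065e-02,
        3.61090084e-02, -1.17383697e-04]), 'eef_pos': array([0.14811411, 0.58082753, 0.21759714]), 'tool_rot': array([ 0.55783752, -0.43417536,  0.55894141,  0.4334669 ]), 'force': array([0.52628837, 0.18532178, 0.43997491]), 'moment': array([-0.01470505,  0.08236969,  0.00042846]), 'grip_width': 0.09300614441693664}
0.0188
scene {'K': array([[560.3569898 ,   0.        , 314.37752035],
       [  0.        , 560.3569898 , 235.77944918],
       [  0.        ,   0.        ,   1.        ]]), 'D': array([-0.1193737,  0.       ,  0.       ,  0.       ,  0.       ]), 'R': array([[-0.5374708 ,  0.84294523, -0.02384274],
       [ 0.48975369,  0.28900579, -0.82256731],
       [-0.6864885 , -0.45378298, -0.56816771]]), 't': array([ 0.30647962, -0.18964165,  1.69781769])}

[... 225 characters left out ...]
  ,  0.        ]), 'R': array([[-2.76498160e-04, -9.99967232e-01, -8.09062575e-03],
       [-9.86091402e-01,  1.61733558e-03, -1.66196060e-01],
       [ 1.66203699e-01,  7.93214359e-03, -9.86059537e-01]]), 't': array([0.025568  , 0.53579707, 1.27364181])}
wrist {'K': array([[408.81670597,   0.        , 326.74932308],
       [  0.        , 408.81670597, 235.1329475 ],
       [  0.        ,   0.        ,   1.        ]]), 'D': array([0.02187552, 0.        , 0.        , 0.        , 0.        ]), 'R': array([[ 0.24812441,  0.96872526, -0.00237698],
       [ 0.93455336, -0.23872437,  0.26385733],
       [ 0.25503782, -0.06769086, -0.96455879]]), 't': array([-0.59918689, -0.02956712,  0.39091519])}
```

View pics/scene0.png

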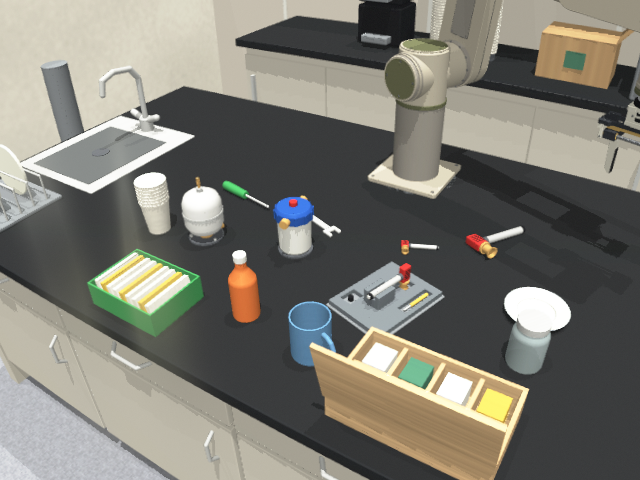

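View pics/top0.png

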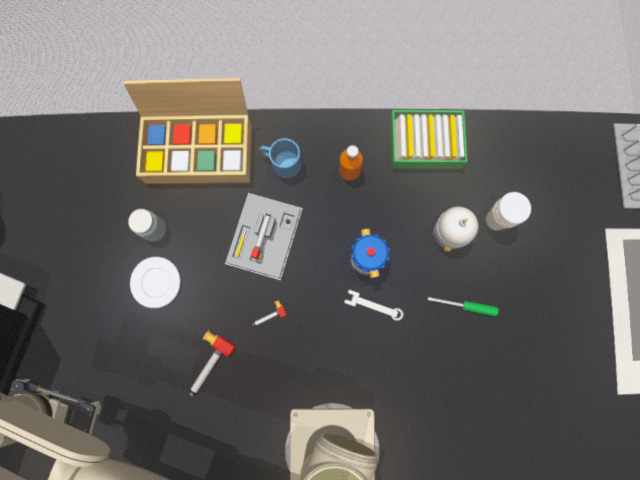

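View pics/wrist0.png

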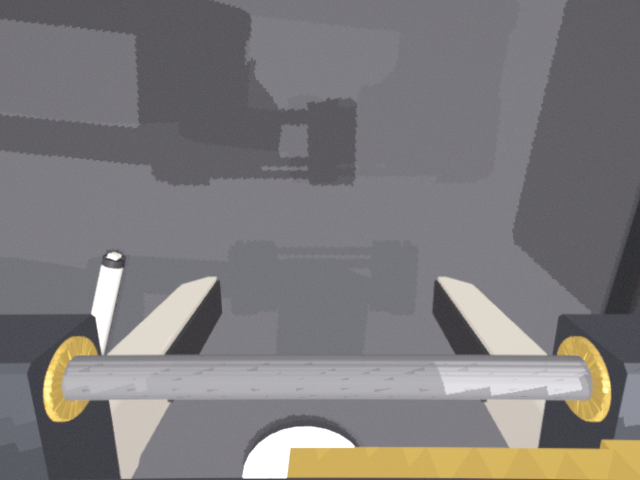

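The top view shows three gauge-like things: a small one loose at (279,311), one standing in the tray at (260,248), and a large one loose at (217,347). The middle-sized one is in the tray, which matches the description. There are two vessel candidates. The all-white one at (457,228) has a brass stem, so it is the vessel. The blue-headed one at (370,253) is the filter. I'll check both choices in close crops.

Run:
```python
import cv2,numpy as np
t=cv2.imread("pics/top0.png"); s=cv2.imread("pics/scene0.png")
f=lambda im,x,y,w,h,k:cv2.resize(im[y:y+h,x:x+w],(w*k,h*k),interpolation=cv2.INTER_CUBIC)
a=f(t,220,190,90,95,4); b=f(t,420,190,70,95,4)
cv2.imwrite("pics/topcrop.png",np.hstack([a,b]))
a=f(s,325,255,120,85,4); b=f(s,170,170,70,85,4)
cv2.imwrite("pics/scenecrop.png",np.hstack([a,b]))
```

```text
(no output)
```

View pics/topcrop.png

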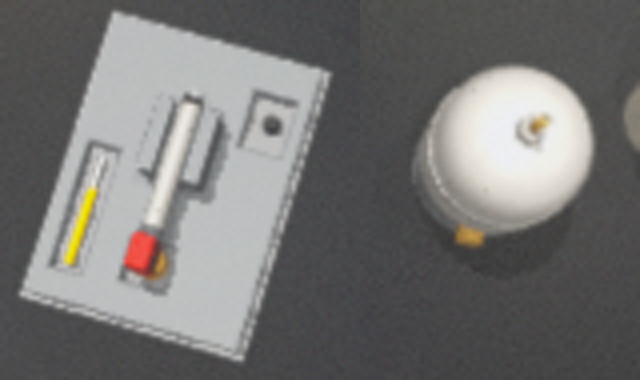

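View pics/scenecrop.png

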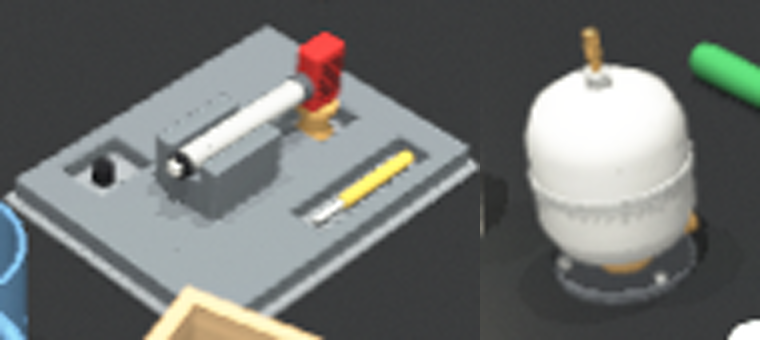

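The crops confirm both choices. The middle gauge stands in the tray: red block at top (257,252), barrel running up and right to (268,216). The white vessel's nut is at about top (459,224). Next I'll measure.

```bash
cat > h.py <<'E'
import numpy as np,cv2
from workcell import manip
def ray(cam,uv,info=None):
    i=info or manip.camera_info(cam)
    p=cv2.undistortPoints(np.array([[uv]],float),i["K"],i["D"])[0,0]
    d=i["R"].T@np.array([p[0],p[1],1.]); c=-i["R"].T@i["t"]; return c,d/np.linalg.norm(d)
def onz(cam,uv,z,info=None):
    c,d=ray(cam,uv,info); return c+d*(z-c[2])/d[2]
def tri(rs):
    A=0;b=0
    for c,d in rs:
        P=np.eye(3)-np.outer(d,d);A=A+P;b=b+P@c
    X=np.linalg.solve(A,b); return X,[np.linalg.norm((np.eye(3)-np.outer(d,d))@(X-c)) for c,d in rs]
def proj(cam,X,info=None):
    i=info or manip.camera_info(cam)
    return cv2.projectPoints(np.array([X],float),cv2.Rodrigues(i["R"])[0],i["t"],i["K"],i["D"])[0][0,0]
def R():
    from scipy.spatial.transform import Rotation as Ro
    q=manip.read_state()["tool_rot"]; return Ro.from_quat([q[1],q[2],q[3],q[0]])
def redmask(im): # rgb
    h=cv2.cvtColor(im,cv2.COLOR_RGB2HSV); return (((h[...,0]<6)|(h[...,0]>174))&(h[...,1]>170)&(h[...,2]>70)).astype(np.uint8)
E
python3 - <<'E'
from h import *
print(R().as_matrix().round(3))
t=cv2.imread("pics/top0.png")[:,:,::-1]; s=cv2.imread("pics/scene0.png")[:,:,::-1]
cen={}
for n,im in (("top",t),("scene",s)):
    m=redmask(np.ascontiguousarray(im)); k,l,st,c=cv2.connectedComponentsWithStats(m)
    for j in range(1,k):
        if st[j,4]>20: print(n,c[j].round(1),st[j])
def both(u,v): return tri([ray("top",u),ray("scene",v)])
# barrel end & nut/stem estimates from crops (crop/4+offset)
print("barrel end",both((220+192/4,190+96/4),(325+178/4,255+165/4)))
print("nut",both((420+(530-360)/4,190+132/4),(170+(598-480)/4,170+80/4)), "stem",both((420+(543-360)/4,190+121/4),(170+(591-480)/4,170+32/4)))
print("nut z145",onz("top",(420+170/4,190+132/4),.145),onz("scene",(170+118/4,170+80/4),.145))
E
```

```text
[[-0.    -0.969  0.247]
 [-0.001  0.247  0.969]
 [-1.     0.    -0.001]]
top [181.4 134. ] [173 125  18  19 316]
top [254.6 252.5] [252 248   7   9  41]
top [370.6 251.4] [368 248   6   7  32]
top [281.5 311.5] [277 306  10  12  53]
top [223.3 346. ] [213 337  21  19 233]
scene [292.8 202.8] [289 200   8   7  46]
scene [474.3 240.9] [466 234  19  17 195]
scene [404.2 242.5] [401 240   8   6  33]
scene [404.9 271. ] [400 263  11  20 129]
barrel end (array([0.62188175, 0.17086011, 0.04623853]), [np.float64(5.7085257081190726e-05), np.float64(5.708525708121918e-05)])
nut (array([ 0.57749868, -0.32697581,  0.13545963]), [np.float64(0.00033747395693995016), np.float64(0.00033747395693990647)]) stem (array([ 0.57734222, -0.32618977,  0.16913547]), [np.float64(0.0007218644448227758), np.float64(0.0007218644448227407)])
nut z145 [ 0.57523517 -0.32399279  0.145     ] [ 0.58939712 -0.31484611  0.145     ]
```

Run:
```python
from h import *
print(tri([ray("top",(254.6,252.5)),ray("scene",(404.9,271))]))
print("top face", onz("top",(254.6,252),.068))
h=tri([ray("top",(254.6,252.5)),ray("scene",(404.9,271))])[0]
e=np.array([.6219,.1709]); print(np.degrees(np.arctan2(*(e-h[:2])[::-1])))
# tray edges in top crop: long edges dir
def P(x,y,z=.018): return onz("top",(220+x/4,190+y/4),z)
c=[P(113,12),P(327,72),P(243,357),P(22,295)]
for a,b in((0,3),(1,2)): d=c[a]-c[b]; print(np.degrees(np.arctan2(d[1],d[0])),np.linalg.norm(d))
for a,b in((0,1),(3,2)): d=c[a]-c[b]; print(np.degrees(np.arctan2(d[1],d[0]))-90,np.linalg.norm(d))
```

```text
(array([0.51628575, 0.20277208, 0.05448776]), [np.float64(0.0007411556438184565), np.float64(0.0007411556438184934)])
top face [0.51521481 0.20150188 0.068     ]
-16.79267068158506
-16.075420274829476 0.20558084244459263
-15.6845714112766 0.20378592436249246
-16.23793332653956 0.15491785530495017
-15.576820673178915 0.15631328596614194
```

Request:
servo_tool --jaw '[60, 60, 60, 60, 60, 60, 60, 60]' --offset '[[40, -42, 0], [82, -84, 0], [123, -126, 0], [164, -168, 0], [205, -210, 0], [246, -253, 0], [287, -295, 0], [328, -337, 0]]' --twist '[[0, 0, -1.7], [0, 0, -1.7], [0, 0, -1.7], [0, 0, -1.7], [0, 0, -1.7], [0, 0, -1.7], [0, 0, -1.7], [0, 0, -1.7]]' --force 60

```text
time_s: 1.15
eef_pos: [0.4773, 0.2428, 0.2185]
tool_rot: [0.565, -0.425, 0.565, 0.426]
force: [-0.0, 0.4, 0.9]
grip_width: 0.0597
```

Request:
servo_tool --jaw '[60, 60, 60]' --offset '[[30, -42, -50], [30, -42, -70], [30, -42, -70]]' --twist '[[0, 0, 0], [0, 0, 0], [0, 0, 0]]'

```text
time_s: 1.52
eef_pos: [0.5045, 0.201, 0.1457]
tool_rot: [0.563, -0.424, 0.567, 0.426]
force: [-0.4, -0.3, -0.7]
grip_width: 0.0599
```

Run:
```python
from h import *
s=manip.read_state();print(s["time_s"],s["eef_pos"],R().as_matrix()[:,2],s["force"],s["grip_width"])
i=manip.camera_info("wrist");im=manip.grab_frame("wrist");cv2.imwrite("pics/w1.png",im[:,:,::-1])
np.savez("w1.npz",**i)
```

```text
1.525 [0.50451771 0.20101885 0.1456882 ] [ 0.27747716  0.96072725 -0.00309587] [-0.44833775 -0.33464501 -0.72236285] 0.05986153104253242
```

View pics/w1.png

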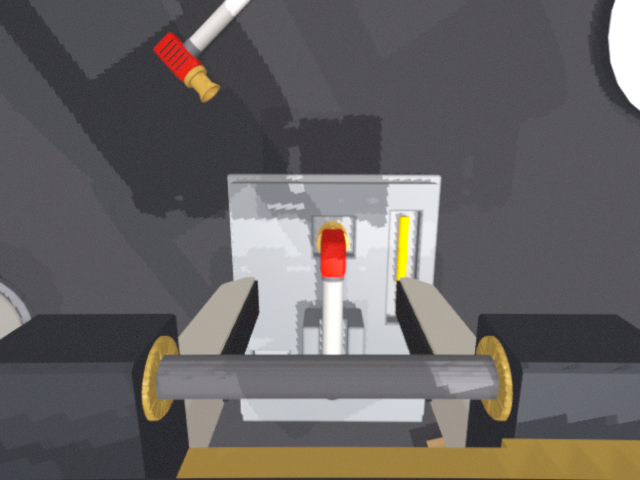

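The wrist view shows the gauge in line with the gripper, its red block at columns 321–346 and rows 228–278. I'll take edge measurements from it.

Run:
```python
from h import *
i=dict(np.load("w1.npz")); im=cv2.imread("pics/w1.png")[:,:,::-1].copy()
m=redmask(im); m[:200]=0
for r in range(224,282,4):
    x=np.where(m[r])[0]; print(r,(x.min(),x.max(),im[r,333]) if len(x) else None)
g=lambda u,z:onz("wrist",u,z,i)
yaw=np.radians(-16); ax=np.array([np.cos(yaw),np.sin(yaw)]); ay=np.array([-ax[1],ax[0]])
# barrel centre rows
for r in (290,300,330):
    row=im[r].astype(int).sum(1); x=np.where(row[310:360]>690)[0]+310; print(r,x.min(),x.max())
cv2.imwrite("pics/w1c.png",cv2.resize(im[200:360,260:420,::-1],None,fx=4,fy=3.7,interpolation=cv2.INTER_CUBIC)[:600])
```

```text
224 None
228 None
232 (np.int64(323), np.int64(342), array([172,  29,  25], dtype=uint8))
236 (np.int64(322), np.int64(343), array([172,  21,  15], dtype=uint8))
240 (np.int64(322), np.int64(343), array([172,  24,  10], dtype=uint8))
244 (np.int64(322), np.int64(344), array([216,  31,  18], dtype=uint8))
248 (np.int64(321), np.int64(344), array([230,  42,  25], dtype=uint8))
252 (np.int64(321), np.int64(345), array([229,  41,  40], dtype=uint8))
256 (np.int64(321), np.int64(344), array([230,  43,  30], dtype=uint8))
260 (np.int64(321), np.int64(344), array([255,  70,  51], dtype=uint8))
264 (np.int64(321), np.int64(344), array([255,  68,  51], dtype=uint8))
268 (np.int64(321), np.int64(344), array([255,  68,  47], dtype=uint8))
272 (np.int64(322), np.int64(344), array([255,  61,  32], dtype=uint8))
276 (np.int64(323), np.int64(342), array([255,  70,  59], dtype=uint8))
280 None
290 327 340
300 327 340
330 327 340
```

View pics/w1c.png

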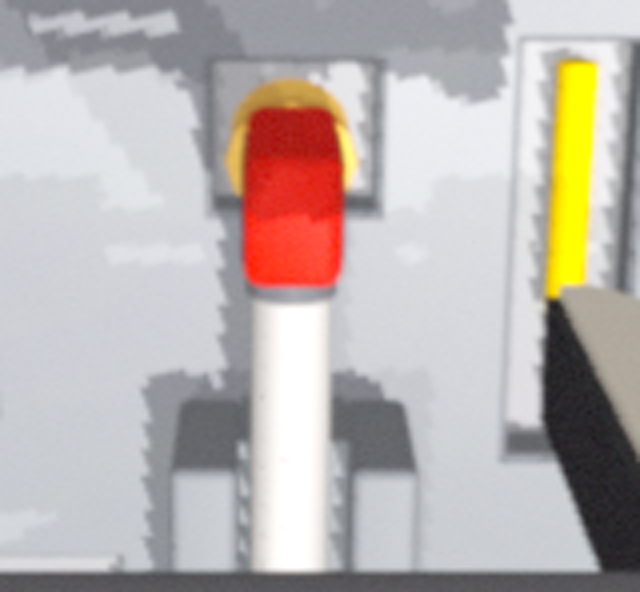

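Run:
```python
from h import *
i=dict(np.load("w1.npz")); g=lambda u,v,z:onz("wrist",(u,v),z,i)
c=(g(333,242.5,.068)+g(333,277.5,.068))/2
print(c, np.linalg.norm(g(333,242.5,.068)-g(333,277.5,.068)), np.linalg.norm(g(320.8,262,.068)-g(344.8,262,.068)))
a=g(333.4,285,.053);b=g(333.4,345,.053);d=b-a;print("barrel yaw",np.degrees(np.arctan2(d[1],d[0])))
# nearest tray back edge rows: (230,177)-(440,177)
d=g(232,177,.018)-g(438,177,.018);print("tray yaw",np.degrees(np.arctan2(d[1],d[0]))-90, np.linalg.norm(d))
s=manip.read_state()["eef_pos"];print("delta mm",(c-s)*1e3)
Rm=R().as_matrix();print(Rm.round(3))
# TCP projection check
print(proj("wrist",s,i))
# tray: socket square centre from crop rows 60..210 -> top z .018
print("socket", (g(260+210/4,200+60/3.7,.018)+g(260+382/4,200+60/3.7,.018)+g(260+215/4,200+212/3.7,.018)+g(260+378/4,200+212/3.7,.018))/4)
```

```text
[0.51377107 0.20232402 0.068     ] 0.023117924494824995 0.015080214998004738
barrel yaw -15.929584663164173
tray yaw -196.14395504822005 0.1473536735669842
delta mm [  8.34236357   0.26244945 -79.81324714]
[[-0.003 -0.961  0.276]
 [-0.001  0.276  0.961]
 [-1.     0.002 -0.001]]
[329.14995753 301.40153155]
socket [0.51279015 0.20399152 0.018     ]
```

Request:
servo_tool --jaw '[60, 60, 60, 60, 60, 16, 10, 10]' --offset '[[8, 0, -40], [8, 0, -80], [8, 0, -110], [8, 0, -116], [8, 0, -116], [8, 0, -116], [8, 0, -116], [8, 0, -116]]' --twist '[[0, 0, 0], [0, 0, 0], [0, 0, 0], [0, 0, 0], [0, 0, 0], [0, 0, 0], [0, 0, 0], [0, 0, 0]]' --force 55

```text
time_s: 2.58
eef_pos: [0.5148, 0.2025, 0.0334]
tool_rot: [0.565, -0.426, 0.564, 0.425]
force: [-0.0, -0.3, 1.0]
grip_width: 0.0347
```

Request:
servo_tool --jaw '[8, 8, 8]' --offset '[[0, 0, 0], [0, 0, 0], [0, 0, 0]]' --twist '[[0, 0, 0], [0, 0, 0], [0, 0, 0]]'

```text
time_s: 2.95
eef_pos: [0.5143, 0.2023, 0.0326]
tool_rot: [0.565, -0.426, 0.565, 0.425]
force: [-0.6, -0.8, 0.2]
grip_width: 0.0158
```

Run:
```python
from h import *
s=manip.read_state();print(s["time_s"],s["eef_pos"],R().as_matrix()[:,2],s["force"],s["moment"],s["grip_width"])
i=manip.camera_info("wrist");im=manip.grab_frame("wrist");cv2.imwrite("pics/w2.png",im[:,:,::-1])
```

```text
2.95 [0.51429065 0.2023495  0.03264023] [ 2.75815057e-01  9.61210720e-01 -8.29729761e-05] [-0.56208019 -0.76797289  0.16029098] [-0.12160874 -0.01234865  0.00767632] 0.01580872169821433
```

View pics/w2.png

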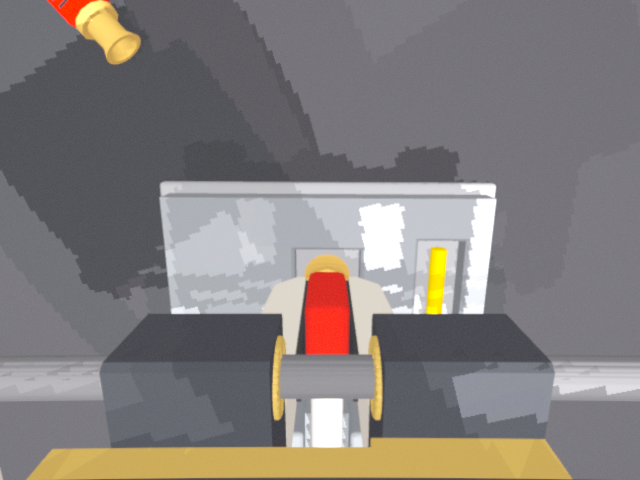

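Request:
servo_tool --jaw '[8, 8, 8, 8, 8, 8, 8]' --offset '[[0, 0, 15], [0, 0, 45], [0, 0, 85], [0, 0, 125], [0, 0, 165], [0, 0, 205], [0, -10, 240]]' --twist '[[0, 0, 0], [0, 0, 0], [0, 0, 0], [0, 0, 0], [0, 0, 0], [0, 0, 0], [0, 0, 0]]'

```text
time_s: 3.88
eef_pos: [0.5142, 0.1927, 0.2753]
tool_rot: [0.565, -0.426, 0.564, 0.426]
force: [-0.5, 0.3, -1.7]
grip_width: 0.0158
```

Request:
servo_tool --jaw '[8, 8, 8, 8, 8, 8, 8, 8]' --offset '[[0, -40, 0], [0, -95, 0], [0, -150, 0], [0, -205, 0], [0, -260, 0], [5, -315, 0], [10, -370, 0], [15, -420, 0]]' --twist '[[0, 0, 0], [0, 0, 0], [0, 0, 0], [0, 0, 0], [0, 0, 0], [0, 0, 0], [0, 0, 0], [0, 0, 0]]'

```text
time_s: 4.88
eef_pos: [0.529, -0.2295, 0.2736]
tool_rot: [0.565, -0.426, 0.565, 0.425]
force: [0.8, -0.3, -1.6]
grip_width: 0.0155
```

Request:
servo_tool --jaw '[8, 8, 8, 8]' --offset '[[0, -40, 0], [0, -80, 0], [0, -90, 0], [0, -90, 0]]' --twist '[[0, 0, 0], [0, 0, 0], [0, 0, 0], [0, 0, 0]]'

```text
time_s: 5.38
eef_pos: [0.5291, -0.3176, 0.2729]
tool_rot: [0.565, -0.425, 0.565, 0.425]
force: [-0.6, -0.4, -1.4]
grip_width: 0.0158
```

Run:
```python
from h import *
s=manip.read_state();print(s["time_s"],s["eef_pos"],R().as_matrix().round(3),s["force"],s["moment"],s["grip_width"])
i=manip.camera_info("wrist");im=manip.grab_frame("wrist");cv2.imwrite("pics/w3.png",im[:,:,::-1]);np.savez("w3.npz",**i)
for n in("scene","top"):cv2.imwrite(f"pics/{n}3.png",manip.grab_frame(n)[:,:,::-1])
```

```text
5.375 [ 0.52912814 -0.31763377  0.27288127] [[-0.    -0.961  0.277]
 [ 0.     0.277  0.961]
 [-1.     0.     0.   ]] [-0.64443624 -0.4258051  -1.39501487] [ 0.00526727  0.01335614 -0.01889227] 0.0158459293908721
```

View pics/w3.png

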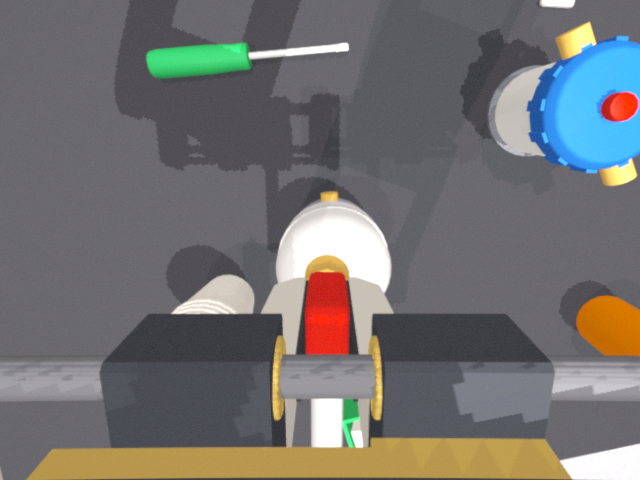

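View pics/scene3.png

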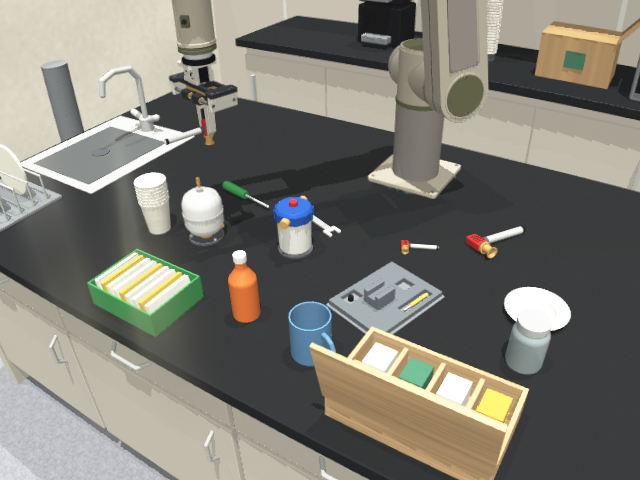

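The scene view shows the gauge held upright, and the other things look unmoved. In the wrist view the stem is hidden behind the gauge, so I'll overshoot in +x to get the valve clear of the chuck.

Request:
servo_tool --jaw '[8, 8, 8, 8, 8]' --offset '[[35, -10, 0], [75, -20, 0], [105, -28, 0], [105, -28, 0], [105, -28, 0]]' --twist '[[0, 0, 0], [0, 0, 0], [0, 0, 0], [0, 0, 0], [0, 0, 0]]'

```text
time_s: 6.15
eef_pos: [0.6342, -0.3446, 0.2727]
tool_rot: [0.564, -0.426, 0.565, 0.426]
force: [-0.1, -0.1, -1.4]
grip_width: 0.0151
```

Run:
```python
from h import *
s=manip.read_state();print(s["time_s"],s["eef_pos"],R().as_matrix().round(3)[:,2],s["force"],s["grip_width"])
i=manip.camera_info("wrist");im=manip.grab_frame("wrist");cv2.imwrite("pics/w4.png",im[:,:,::-1]);np.savez("w4.npz",**i)
cv2.imwrite("pics/w4c.png",cv2.resize(im[130:290,240:420,::-1],None,fx=4,fy=3.7,interpolation=cv2.INTER_CUBIC)[:600])
```

```text
6.15 [ 0.63422928 -0.34457     0.27271382] [0.275 0.962 0.   ] [-0.09265264 -0.09941215 -1.44307877] 0.015079277964047403
```

View pics/w4.png

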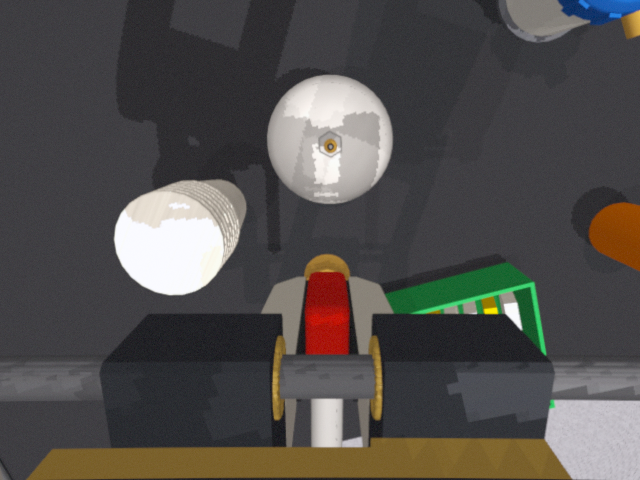

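View pics/w4c.png

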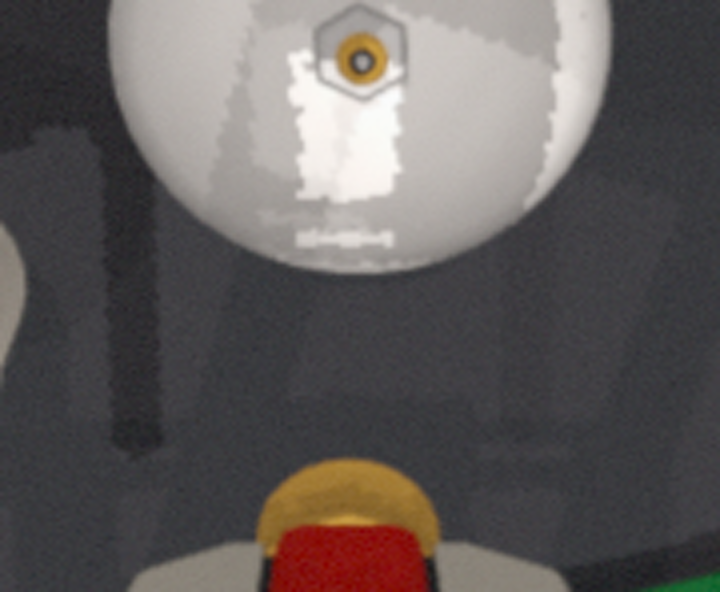

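The nut is at (330.2,143.8), the stem top at (330.2,146.2), and the near edge of the mouth lip at (327.3,254.3).

Run:
```python
from h import *
i=dict(np.load("w4.npz")); g=lambda u,v,z:onz("wrist",(u,v),z,i)
s=np.array([0.63423,-0.34457,0.27271])
yaw=np.radians(-16); ax=np.array([np.cos(yaw),np.sin(yaw)]);ay=np.array([-ax[1],ax[0]])
n=g(330.25,143.8,.145); print("nut",n,"stem",g(330.25,146.2,.17))
m=g(327.3,254.3,s[2]-.0266)[:2]+.0115*ax
for nm,mm in(("lip",m),("tcp-0.5",s[:2]-.0005*ax)):
    d=n[:2]-mm; print(nm,mm,"delta",d*1e3,"gauge",d@ax*1e3,d@ay*1e3)
# vessel silhouette: center cols
print(manip.read_state()["eef_pos"])
```

```text
nut [ 0.57715004 -0.32552739  0.145     ] stem [ 0.57740883 -0.32579804  0.17      ]
lip [ 0.63426934 -0.34410424] delta [-57.11929546  18.57685391] gauge -60.02706571265818 2.1130065340933806
tcp-0.5 [ 0.63374937 -0.34443218] delta [-56.59932652  18.90479182] gauge -59.61763143463373 2.5715635460911
[ 0.63400699 -0.34483316  0.27317804]
```

Request:
servo_tool --jaw '[8, 8, 8, 8, 8, 8]' --offset '[[-30, 9.5, 0], [-57, 18.7, 0], [-57, 18.7, -20], [-57, 18.7, -50], [-57, 18.7, -60], [-57, 18.7, -60]]' --twist '[[0, 0, 0], [0, 0, 0], [0, 0, 0], [0, 0, 0], [0, 0, 0], [0, 0, 0]]'

```text
time_s: 6.95
eef_pos: [0.5768, -0.3265, 0.2115]
tool_rot: [0.565, -0.425, 0.565, 0.426]
force: [0.2, 0.6, -0.7]
grip_width: 0.0158
```

Run:
```python
from h import *
s=manip.read_state();print(s["time_s"],s["eef_pos"],s["force"],s["moment"],s["grip_width"])
o=[]
for n,(x,y,w,h) in {"scene":(150,110,110,140),"top":(400,160,110,140),"wrist":(250,180,160,140)}.items():
    im=manip.grab_frame(n);cv2.imwrite(f"pics/{n}5.png",im[:,:,::-1]); o.append(cv2.resize(im[y:y+h,x:x+w,::-1],(w*560//h//2*1,560//2*1) if 0 else (260,400),interpolation=cv2.INTER_CUBIC))
cv2.imwrite("pics/c5.png",np.hstack(o))
```

```text
6.95 [ 0.57680505 -0.32648514  0.21153529] [ 0.16397084  0.6049304  -0.71141955] [ 0.0333464   0.05291785 -0.0193002 ] 0.01575247428240605
```

View pics/c5.png

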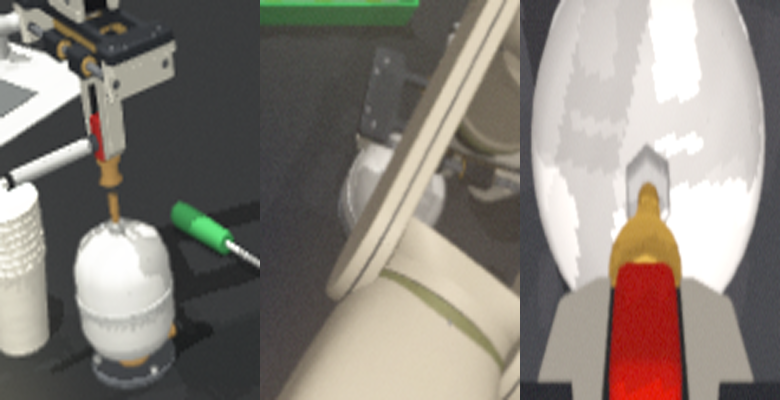

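Run:
```python
from h import *
s=manip.read_state();print(s["eef_pos"],s["force"])
im=cv2.imread("pics/wrist5.png"); cv2.imwrite("pics/w5c.png",cv2.resize(im[215:300,280:380],None,fx=7,fy=7,interpolation=cv2.INTER_CUBIC)); cv2.imwrite("pics/s5c.png",cv2.resize(cv2.imread("pics/scene5.png")[140:210,165:245],None,fx=8,fy=8,interpolation=cv2.INTER_CUBIC))
```

```text
[ 0.5779731  -0.32731235  0.21408171] [ 1.1478331   0.08053482 -1.82765411]
```

View pics/w5c.png

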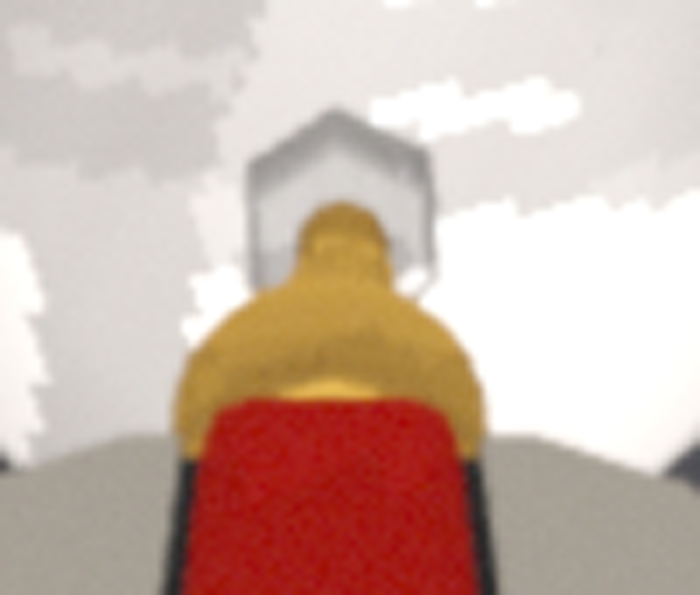

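View pics/s5c.png

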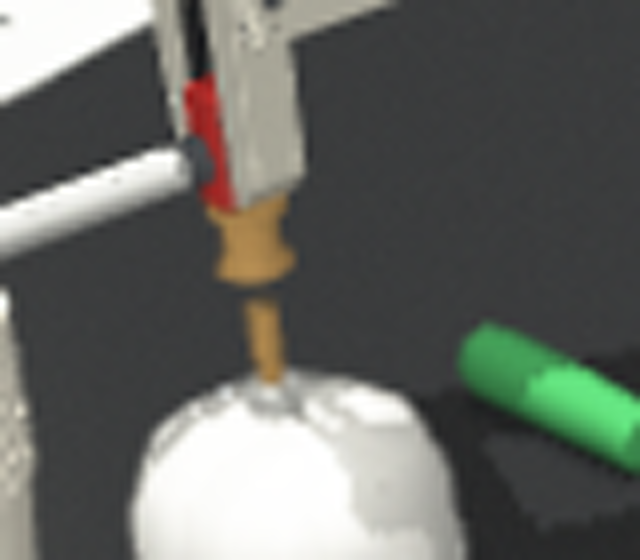

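Run:
```python
from h import *
i=manip.camera_info("wrist"); g=lambda u,v,z:onz("wrist",(u,v),z,i)[:2]
yaw=np.radians(-16); ax=np.array([np.cos(yaw),np.sin(yaw)]);ay=np.array([-ax[1],ax[0]])
zs=np.mean([manip.read_state()["eef_pos"] for _ in range(5)],0);print(zs)
m=g(280+331/7,215+283/7,zs[2]-.0266)+.0115*ax
for w in (g(280+342/7,215+202/7,.145)+.004*ax,):
    d=w-m;print(m,w,d@ax*1e3,d@ay*1e3)
# scene: closest rays: mouth centre px and stem top px
a=ray("scene",(165+256/8,140+276/8)); b=(165+261/8,140+303/8)
print("scene",proj("scene",[*zs[:2],zs[2]-.0266]),(165+256/8,140+276/8),proj("scene",[.577,-.326,.17]),b)
for z in(.165,.17,.175): print(z,onz("scene",b,z)-onz("scene",(197,174.5),zs[2]-.0266))
```

```text
[ 0.5779731  -0.32731235  0.21408171]
[ 0.57866117 -0.32705095] [ 0.57817815 -0.32594419] -0.7693811064779843 0.9307513757048759
scene [196.48559873 171.39821165] (197.0, 174.5) [198.14565734 177.72158236] (197.625, 177.875)
0.165 [-0.01751959 -0.01818729 -0.02248171]
0.17 [-0.01097961 -0.01127124 -0.01748171]
0.175 [-0.00443963 -0.00435519 -0.01248171]
```

Request:
servo_tool --jaw '[8, 8, 8, 8]' --offset '[[-0.3, 0.8, -5], [-0.3, 0.8, -14], [-0.3, 0.8, -20], [-0.3, 0.8, -20]]' --twist '[[0, 0, 0], [0, 0, 0], [0, 0, 0], [0, 0, 0]]'

```text
time_s: 7.6
eef_pos: [0.5764, -0.3257, 0.1913]
tool_rot: [0.565, -0.425, 0.565, 0.426]
force: [0.4, 0.4, -1.5]
grip_width: 0.0157
```

Request:
servo_tool --jaw '[8, 8]' --offset '[[0, 0, -2], [0, 0, -2]]' --twist '[[0, 0, 0], [0, 0, 0]]'

```text
time_s: 7.85
eef_pos: [0.577, -0.3262, 0.1907]
tool_rot: [0.565, -0.426, 0.565, 0.425]
force: [-0.2, 1.3, -1.4]
grip_width: 0.0159
```

Request:
servo_tool --jaw '[8, 8]' --offset '[[0, 0, -2], [0, 0, -2]]' --twist '[[0, 0, 0], [0, 0, 0]]'

```text
time_s: 8.1
eef_pos: [0.577, -0.3261, 0.1885]
tool_rot: [0.565, -0.425, 0.565, 0.426]
force: [0.5, 0.5, -2.4]
grip_width: 0.0158
```

Request:
servo_tool --jaw '[8, 8]' --offset '[[0, 0, -2], [0, 0, -2]]' --twist '[[0, 0, 0], [0, 0, 0]]'

```text
time_s: 8.35
eef_pos: [0.5771, -0.3262, 0.1869]
tool_rot: [0.565, -0.426, 0.565, 0.425]
force: [0.2, 0.4, 0.6]
grip_width: 0.0157
```

Request:
servo_tool --jaw '[8, 8]' --offset '[[0, 0, -1], [0, 0, -1]]' --twist '[[0, 0, 0], [0, 0, 0]]'

```text
time_s: 8.6
eef_pos: [0.5772, -0.3262, 0.186]
tool_rot: [0.565, -0.426, 0.565, 0.425]
force: [-1.1, 0.1, 1.8]
grip_width: 0.016
```

Request:
servo_tool --jaw '[8, 8]' --offset '[[0, 0, -1], [0, 0, -1]]' --twist '[[0, 0, 0], [0, 0, 0]]'

```text
time_s: 8.85
eef_pos: [0.5772, -0.3262, 0.1849]
tool_rot: [0.565, -0.426, 0.565, 0.425]
force: [0.5, 0.2, 3.4]
grip_width: 0.0158
```

Request:
servo_tool --jaw '[8, 8]' --offset '[[0, 0, -1], [0, 0, -1]]' --twist '[[0, 0, 0], [0, 0, 0]]'

```text
time_s: 9.1
eef_pos: [0.5771, -0.3262, 0.1838]
tool_rot: [0.565, -0.426, 0.565, 0.425]
force: [-0.7, 0.7, 4.5]
grip_width: 0.0155
```

Request:
servo_tool --jaw '[8, 8]' --offset '[[0, 0, -1], [0, 0, -1]]' --twist '[[0, 0, 0], [0, 0, 0]]'

```text
time_s: 9.35
eef_pos: [0.5771, -0.3262, 0.1828]
tool_rot: [0.565, -0.426, 0.565, 0.425]
force: [0.3, 0.6, 5.5]
grip_width: 0.0158
```

Request:
servo_tool --jaw '[8, 8]' --offset '[[0, 0, -0.7], [0, 0, -0.7]]' --twist '[[0, 0, 0], [0, 0, 0]]'

```text
time_s: 9.6
eef_pos: [0.5772, -0.3262, 0.1825]
tool_rot: [0.565, -0.426, 0.565, 0.425]
force: [-0.9, -0.1, 5.8]
grip_width: 0.0159
```

Request:
servo_tool --jaw '[8, 8]' --offset '[[0, 0, -0.5], [0, 0, -0.5]]' --twist '[[0, 0, 0], [0, 0, 0]]'

```text
time_s: 9.85
eef_pos: [0.5772, -0.3262, 0.1823]
tool_rot: [0.565, -0.426, 0.565, 0.425]
force: [-1.1, 0.2, 7.5]
grip_width: 0.016
```

Request:
servo_tool --jaw '[8, 8]' --offset '[[0, 0, -0.5], [0, 0, -0.5]]' --twist '[[0, 0, 0], [0, 0, 0]]'

```text
time_s: 10.1
eef_pos: [0.5772, -0.3263, 0.182]
tool_rot: [0.565, -0.426, 0.565, 0.425]
force: [-2.3, 0.9, 9.4]
grip_width: 0.0156
```

Request:
servo_tool --jaw '[8, 8]' --offset '[[0, 0, -0.5], [0, 0, -0.5]]' --twist '[[0, 0, 0], [0, 0, 0]]'

```text
time_s: 10.35
eef_pos: [0.5772, -0.3263, 0.1818]
tool_rot: [0.565, -0.426, 0.565, 0.425]
force: [-2.4, 1.8, 10.1]
grip_width: 0.0158
```

Request:
servo_tool --jaw '[8, 8]' --offset '[[0, 0, -0.5], [0, 0, -0.5]]' --twist '[[0, 0, 0], [0, 0, 0]]'

```text
time_s: 10.6
eef_pos: [0.5773, -0.3263, 0.1815]
tool_rot: [0.565, -0.426, 0.565, 0.425]
force: [-2.7, 0.8, 11.3]
grip_width: 0.0159
```

Request:
servo_tool --jaw '[8, 8, 8, 8, 8, 8, 8, 8]' --offset '[[0, 0, 0], [0, 0, 0], [0, 0, 0], [0, 0, 0], [0, 0, 0], [0, 0, 0], [0, 0, 0], [0, 0, 0]]' --twist '[[0, 0, 0], [0, 0, 0], [0, 0, 0], [0, 0, 0], [0, 0, 0], [0, 0, 0], [0, 0, 0], [0, 0, 0]]'

```text
time_s: 11.6
eef_pos: [0.5773, -0.3263, 0.1815]
tool_rot: [0.565, -0.426, 0.565, 0.425]
force: [-3.0, 0.4, 11.3]
grip_width: 0.0159
```

Request:
servo_tool --jaw '[8, 8, 8, 8]' --offset '[[0, 0, -0.2], [0, 0, -0.2], [0, 0, -0.2], [0, 0, -0.2]]' --twist '[[0, 0, 0], [0, 0, 0], [0, 0, 0], [0, 0, 0]]'

```text
time_s: 12.1
eef_pos: [0.5773, -0.3263, 0.1814]
tool_rot: [0.565, -0.426, 0.565, 0.425]
force: [-2.2, 2.1, 12.0]
grip_width: 0.0153
```

Run:
```python
from h import *
F=[]
s=manip.read_state();print(s["time_s"],s["eef_pos"],s["force"],s["moment"],s["grip_width"])
o=[]
for n,(x,y,w,h) in {"scene":(120,110,150,150),"wrist":(250,180,150,150)}.items():
    im=manip.grab_frame(n);cv2.imwrite(f"pics/{n}6.png",im[:,:,::-1]); o.append(cv2.resize(im[y:y+h,x:x+w,::-1],(400,400),interpolation=cv2.INTER_CUBIC)); print(manip.read_state()["force"])
cv2.imwrite("pics/c6.png",np.hstack(o))
```

```text
12.1 [ 0.57727132 -0.32629495  0.18137989] [-2.16513706  2.06550224 11.95576561] [0.41123237 0.63135347 0.01258996] 0.015341058154058495
[-2.0777801   2.06289785 12.66637463]
[-3.86986595  1.24211268 12.2365863 ]
```

View pics/c6.png

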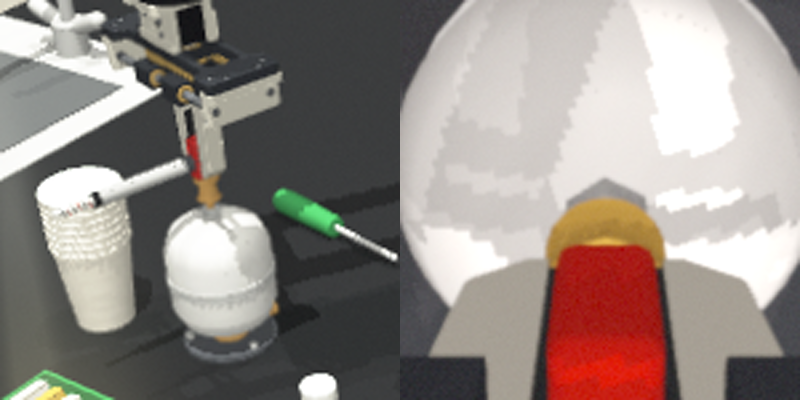

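Run:
```python
from h import *
a=cv2.imread("pics/scene5.png")[155:205,125:205];b=cv2.imread("pics/scene6.png")[155:205,125:205]
cv2.imwrite("pics/c6b.png",np.hstack([cv2.resize(x,None,fx=5,fy=5,interpolation=cv2.INTER_CUBIC) for x in(a,b)]))
```

```text
(no output)
```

View pics/c6b.png

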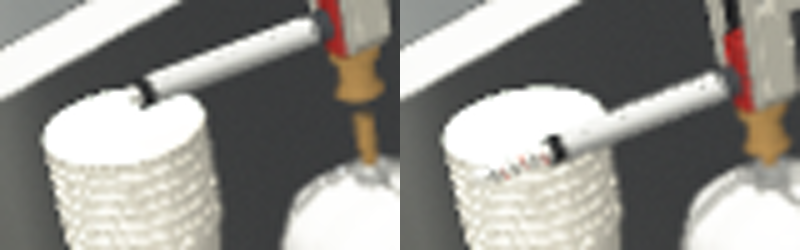

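The white bar now stands out with its red and black ticks showing, and the push held at about 13.5 N for more than 1.5 s. Next I'll lift off and go back.

Request:
servo_tool --jaw '[8, 8, 8, 8, 8]' --offset '[[0, 0, 4], [0, 0, 15], [0, 0, 40], [0, 0, 75], [0, 0, 92.9]]' --twist '[[0, 0, 0], [0, 0, 0], [0, 0, 0], [0, 0, 0], [0, 0, 0]]'

```text
time_s: 12.82
eef_pos: [0.5773, -0.3263, 0.2745]
tool_rot: [0.565, -0.426, 0.565, 0.425]
force: [-0.1, -0.2, -1.4]
grip_width: 0.0158
```

Request:
servo_tool --jaw '[8, 8, 8, 8, 8, 8, 8, 8]' --offset '[[-7, 40, 0], [-14, 90, 0], [-21, 140, 0], [-28, 190, 0], [-35, 240, 0], [-42, 290, 0], [-49, 340, 0], [-56, 390, 0]]' --twist '[[0, 0, 0], [0, 0, 0], [0, 0, 0], [0, 0, 0], [0, 0, 0], [0, 0, 0], [0, 0, 0], [0, 0, 0]]'

```text
time_s: 13.82
eef_pos: [0.5202, 0.0654, 0.2719]
tool_rot: [0.564, -0.425, 0.565, 0.426]
force: [1.5, 0.6, -1.1]
grip_width: 0.0152
```

Request:
servo_tool --jaw '[8, 8, 8, 8, 8]' --offset '[[-3, 40, 0], [-5, 85, 0], [-6.7, 120, 0], [-6.7, 138.5, 0], [-6.7, 138.5, 0]]' --twist '[[0, 0, 0], [0, 0, 0], [0, 0, 0], [0, 0, 0], [0, 0, 0]]'

```text
time_s: 14.45
eef_pos: [0.5141, 0.2029, 0.2721]
tool_rot: [0.564, -0.426, 0.565, 0.426]
force: [-1.5, -0.9, -0.8]
grip_width: 0.0154
```

Request:
servo_tool --jaw '[8, 8, 8, 8, 8, 8]' --offset '[[0, 0, -40], [0, 0, -90], [0, 0, -140], [0, 0, -175], [0, 0, -190], [0, 0, -190]]' --twist '[[0, 0, 0], [0, 0, 0], [0, 0, 0], [0, 0, 0], [0, 0, 0], [0, 0, 0]]'

```text
time_s: 15.2
eef_pos: [0.514, 0.2014, 0.0822]
tool_rot: [0.564, -0.425, 0.566, 0.425]
force: [-0.3, 0.5, -1.6]
grip_width: 0.0159
```

Run:
```python
from h import *
s=manip.read_state();print(s["time_s"],s["eef_pos"],R().as_matrix().round(3),s["force"],s["moment"],s["grip_width"])
i=manip.camera_info("wrist");im=manip.grab_frame("wrist");cv2.imwrite("pics/w7.png",im[:,:,::-1]);np.savez("w7.npz",**i)
for n in("scene","top"):cv2.imwrite(f"pics/{n}7.png",manip.grab_frame(n)[:,:,::-1])
a=cv2.imread("pics/w3.png")[220:460,240:420];b=cv2.imread("pics/w7.png")[220:460,240:420];c=cv2.imread("pics/scene7.png")[200:360,320:440]
cv2.imwrite("pics/c7.png",np.hstack([cv2.resize(x,(266,400),interpolation=cv2.INTER_CUBIC) for x in(a,b,c)]))
```

```text
15.2 [0.51400724 0.20140539 0.08215051] [[-0.002 -0.961  0.277]
 [-0.001  0.277  0.961]
 [-1.     0.001 -0.001]] [-0.30837572  0.46599147 -1.60306575] [ 0.01523671  0.01370954 -0.00639468] 0.015908312096442064
```

View pics/c7.png

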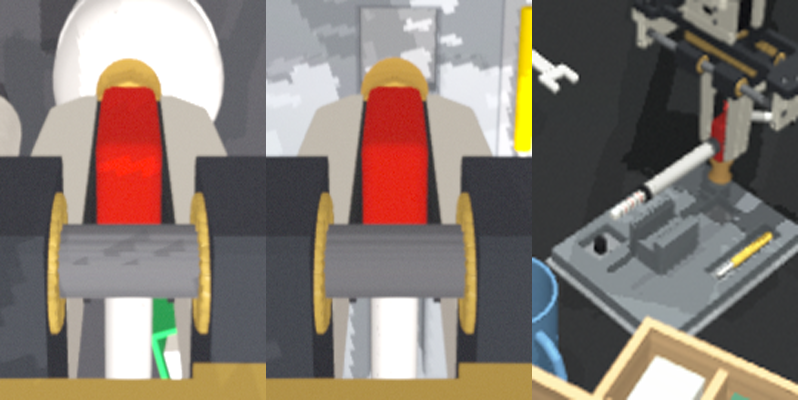

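View pics/scene7.png

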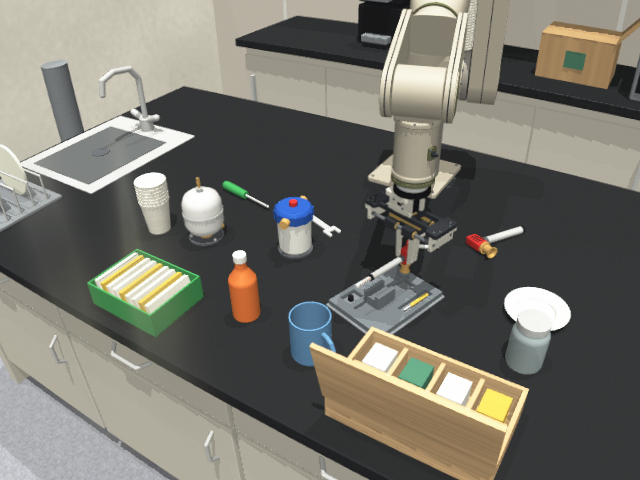

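View pics/w7.png

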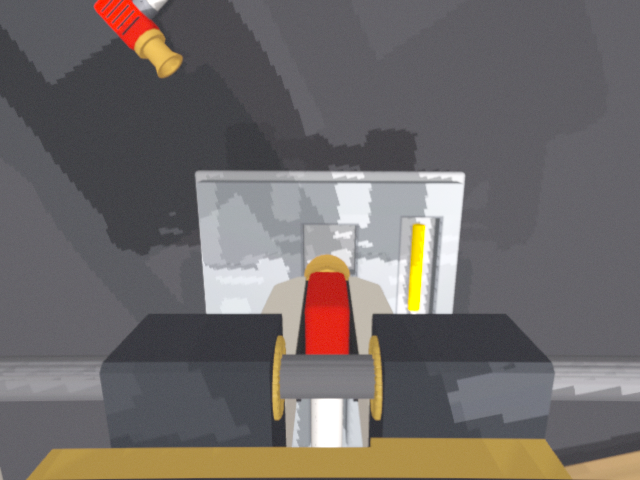

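The grip looks the same as before the press, with no slip, so I'll lower to the original grasp pose.

Request:
servo_tool --jaw '[8, 8, 8, 8, 8, 8]' --offset '[[0, 0, -15], [0, 0, -30], [0, 0, -40], [0, 0, -46], [0, 0, -49.5], [0, 0, -49.5]]' --twist '[[0, 0, 0], [0, 0, 0], [0, 0, 0], [0, 0, 0], [0, 0, 0], [0, 0, 0]]'

```text
time_s: 16.1
eef_pos: [0.5145, 0.2025, 0.0333]
tool_rot: [0.565, -0.426, 0.565, 0.425]
force: [-0.4, 0.1, -1.5]
grip_width: 0.0155
```

Request:
servo_tool --jaw '[8, 8]' --offset '[[0, 0, -0.5], [0, 0, -0.5]]' --twist '[[0, 0, 0], [0, 0, 0]]'

```text
time_s: 16.35
eef_pos: [0.5145, 0.2024, 0.0328]
tool_rot: [0.565, -0.426, 0.565, 0.425]
force: [-0.3, -0.5, -2.7]
grip_width: 0.0157
```

Run:
```python
from h import *
s=manip.read_state();print(s["time_s"],s["eef_pos"],s["force"],s["moment"])
cv2.imwrite("pics/w8.png",manip.grab_frame("wrist")[:,:,::-1]);cv2.imwrite("pics/s8.png",manip.grab_frame("scene")[:,:,::-1])
a=cv2.imread("pics/w2.png")[160:460,150:500];b=cv2.imread("pics/w8.png")[160:460,150:500];c=cv2.imread("pics/s8.png")[200:360,320:440]
cv2.imwrite("pics/c8.png",np.hstack([cv2.resize(x,(266,400),interpolation=cv2.INTER_CUBIC) for x in(a,b,c)]))
```

```text
16.35 [0.51445095 0.20244989 0.03283184] [-0.25230805 -0.45574452 -2.65165472] [ 0.03213663  0.09258254 -0.00247702]
```

View pics/c8.png

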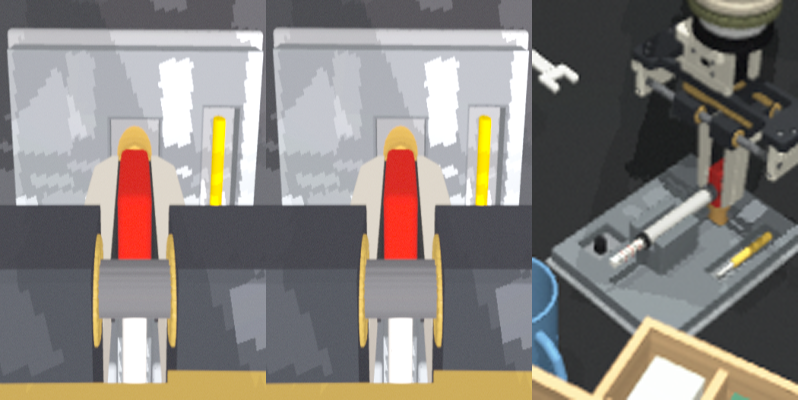

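Request:
servo_tool --jaw '[8, 8]' --offset '[[0, 0, -0.6], [0, 0, -0.6]]' --twist '[[0, 0, 0], [0, 0, 0]]'

```text
time_s: 16.7
eef_pos: [0.5145, 0.2024, 0.0326]
tool_rot: [0.565, -0.426, 0.565, 0.425]
force: [-3.3, -1.0, 5.4]
grip_width: 0.0155
```

Request:
servo_tool --jaw '[8, 8]' --offset '[[0, 0, -0.5], [0, 0, -0.5]]' --twist '[[0, 0, 0], [0, 0, 0]]'

```text
time_s: 16.95
eef_pos: [0.5145, 0.2025, 0.0326]
tool_rot: [0.565, -0.426, 0.565, 0.425]
force: [-5.8, -1.1, 9.3]
grip_width: 0.016
```

It has touched the floor. I'll ease off about 1 mm and let go.

Request:
servo_tool --jaw '[8, 18, 24, 32, 45, 60, 60, 60]' --offset '[[0, 0, 0.9], [0, 0, 0.9], [0, 0, 0.9], [0, 0, 0.9], [0, 0, 0.9], [0, 0, 0.9], [0, 0, 0.9], [0, 0, 0.9]]' --twist '[[0, 0, 0], [0, 0, 0], [0, 0, 0], [0, 0, 0], [0, 0, 0], [0, 0, 0], [0, 0, 0], [0, 0, 0]]'

```text
time_s: 17.95
eef_pos: [0.5143, 0.2024, 0.0324]
tool_rot: [0.565, -0.425, 0.565, 0.425]
force: [0.2, -0.4, -0.3]
grip_width: 0.0593
```

Request:
servo_tool --jaw '[60, 60, 60, 60, 60, 60, 60]' --offset '[[0, 0, 10], [0, 0, 40], [0, 0, 80], [0, 0, 120], [-30, 0, 160], [-90, 0, 190], [-90, 0, 190]]' --twist '[[0, 0, 0], [0, 0, 0], [0, 0, 0], [0, 0, 0], [0, 0, 0], [0, 0, 0], [0, 0, 0]]'

```text
time_s: 18.82
eef_pos: [0.4238, 0.2031, 0.2266]
tool_rot: [0.567, -0.426, 0.562, 0.425]
force: [1.1, 0.3, -0.2]
grip_width: 0.0601
```

Run:
```python
from h import *
s=manip.read_state();print(s["time_s"],s["eef_pos"],s["force"],s["grip_width"])
i=manip.camera_info("wrist")
for n in("wrist","scene","top"):cv2.imwrite(f"pics/{n}9.png",manip.grab_frame(n)[:,:,::-1])
np.savez("w9.npz",**i)
a=cv2.imread("pics/wrist9.png");b=cv2.imread("pics/scene9.png")[240:340,320:450]
cv2.imwrite("pics/c9.png",np.hstack([cv2.resize(a,(400,300)),cv2.resize(b,(390,300),interpolation=cv2.INTER_CUBIC)]))
```

```text
18.825 [0.42376488 0.20314574 0.22662884] [ 1.14633811  0.33469995 -0.17425337] 0.06014431825929828
```

View pics/c9.png

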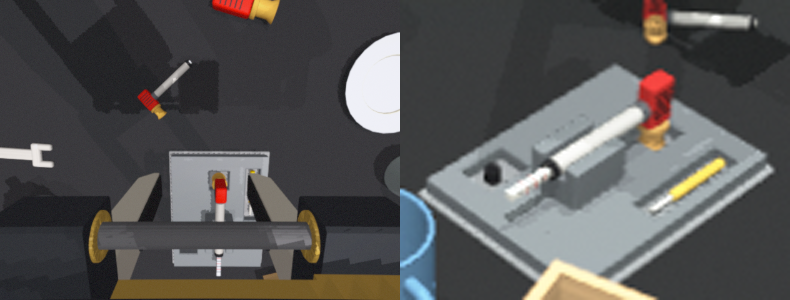

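View pics/top9.png

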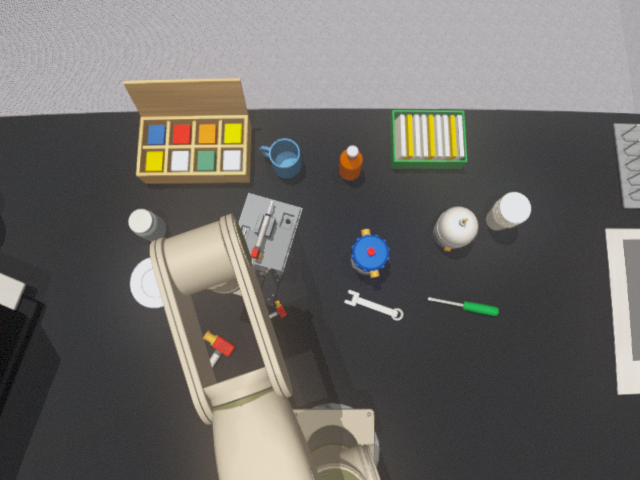

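The gauge stands in its socket with the barrel in the saddle and the bar out, and the bystanders are where they were. One numeric check before I hand in.

Run:
```python
from h import *
for f in("scene0","scene9","top0","top9"):
    m=redmask(cv2.imread(f"pics/{f}.png")[:,:,::-1].copy()); k,l,st,c=cv2.connectedComponentsWithStats(m)
    print(f,[c[j].round(1).tolist() for j in range(1,k) if st[j,4]>30])
e=lambda u,v:onz("scene",(320+u/3,240+v/3),.046)
print("barrel end, bar end dist mm",np.linalg.norm(e(553,166)-e(506,193))*1e3)
d=cv2.absdiff(cv2.imread("pics/scene0.png"),cv2.imread("pics/scene9.png")).max(2)>60
d[:235]=0; k,l,st,c=cv2.connectedComponentsWithStats(d.astype(np.uint8)); print([st[j].tolist() for j in range(1,k) if st[j,4]>8])
print(manip.sign_off())
```

```text
scene0 [[292.8, 202.8], [474.3, 240.9], [404.2, 242.5], [404.9, 271.0]]
scene9 [[292.9, 202.8], [474.3, 241.0], [405.0, 271.2]]
top0 [[181.4, 134.0], [254.6, 252.5], [370.6, 251.4], [281.5, 311.5], [223.3, 346.0]]
top9 [[181.4, 134.1], [254.4, 252.4], [370.5, 251.4], [281.4, 311.2], [223.2, 345.9]]
barrel end, bar end dist mm 48.353876575685085
[[401, 240, 8, 8, 52], [411, 244, 10, 3, 17], [428, 245, 9, 3, 11], [355, 295, 14, 10, 45]]
the job is handed in; nothing more can be done
None
```

The job is done and handed in, at about 19 s on the robot's clock. I took the middle-sized gauge from the tray and pressed its chuck straight down onto the white vessel's valve. It then went back in its socket with the bar left out.

**Press:** The plunger met the stem with the mouth about 161 mm above the counter. The seal met the rim about 5 mm further down. I held about 13 N for 1.5 s, counting the gauge's weight, with 2–4 N sideways. The highest push I read was about 14 N, though readings vary by about 1 N.

**Bar:** It came out with its ticks showing and was still out after release. My rough pixel measure put its end about 48 mm beyond the barrel. That is above the 15–40 mm range, but it is a coarse reading and includes the bar's stub at home, so I don't treat it as the pressure reading.

**Put back:** The gauge's red block is within about 0.3 px of its starting spot in both fixed views. While seating it, I pushed on the socket floor to about 11 N, then eased off 1 mm before opening. The gripper opened clear and was well away from the gauge at the end.

**Everything else:** In the part of the scene picture I compared, the only changes were the bar and the spot around the small spare gauge. The arm covered that spot in the scene view. In the top view the small gauge's red part moved only 0.3 px. I checked the other bystanders only by eye, and they look unmoved. The end of the saucer lay partly behind the arm in the last top view.

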